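Snap the folding stand open and lean the repaired clock on it

TASK

On the watchmaker's bench, snap the folding stand open by pushing its backrest over until it clicks fully open, for instance by pressing down the heel tab behind its hinge. Then set the rectangular clock gently on the stand's ledge, centred and square, right way up with its dial facing out to the front, leaning back against the backrest, and let go of it. Do not knock the clock over, and leave the round clock, the jar and the tool pot where they are.

Things in the scene. Friction and masses are not known exactly. Their poses are not given: they have to be found in the camera images.
- stand: Dark steel folding stand, screwed to the bench. Origin: on the bench under the middle of the hinge; +x = its front (roughly away from the robot), y along the hinge, z up. Hinge axis 62 mm up at x = 0. Foot plate x -76 to +46, 100 mm wide, 6 thick, behind x = -10 only a 39 mm high strut bracket at y 26 to 42. Ledge flat, 50 mm up, x 0 to 40, covered while folded; front lip x 40 to 46, top 57 mm up.
- backrest (a joint): Hinge of the aluminium backrest plate, 48 mm long from the hinge, 84 wide, 8 thick (4 each side of the axis). 0 = folded level forward over the ledge; grows as its free edge swings up and back; 1.95 rad = open at its stop, leaning back 22 degrees from upright. Spring over-centre: it snaps shut below about 0.9 rad, open above. About 5 N on the heel moves it.
- heel (a point): Middle of the heel tab's pressing face, 40 mm from the hinge axis. Tab 50 mm long, 40 wide, 5 thick, with thin black pad, one piece with the backrest. Folded, it points back (stand -x) and 30 degrees up, tip 87 mm high, 43 mm behind the hinge. Press it straight down: it passes centre about 21 degrees below level (48 mm up, 36 mm behind the hinge). Open, it hangs under the hinge.
- ledge (a point): Middle of the ledge's top surface, 50 mm above the bench, 23.5 mm in front of the hinge. The axes are the stand's. Open, the backrest's upper edge stands about 108 mm above the bench, 14 to 22 mm behind the hinge: a gripper still over the heel lower than that gets in its way.
- clock: Rectangular wooden clock standing on the bench, 22 mm thick (x), 84 mm wide (y), 110 mm tall (z), 0.17 to 0.33 kg, loose. Origin: centre of its underside; +x = the side with the dial, z = its up.
- dial (a point): Centre of the round white dial on the clock's front face, 60 mm above the clock's underside and 11 mm in front of its origin.
- round_clock: Bystander: round wooden clock, 88 mm diameter, 22 mm thick, on a foot block 36 x 60 x 22 mm, 106 mm tall in all, loose. Origin: centre of its underside; +x = dial side.
- jar: Bystander: small glass jar with a metal cap, 52 mm diameter, 55 mm tall, loose. Origin: centre of its underside.
- tool_pot: Bystander: black pot of hand tools, 68 mm diameter, 75 mm tall, tools up to 145 mm, loose. Origin: centre of its underside.
There are look-alikes about, which are no part of the job. What is shaped like the clock but purple or red is not meant.

How it is judged:
By the outcome, as a careful person would: the job done as asked, in the order asked, and still so for the second after the job is handed in, with the robot touching nothing.
It also fails if it takes over 48 s, if anything falls off the work surface, if the arm or the gripper's body presses on something with over 40 N, if the wrist force passes 120 N, or if a joint passes its speed limit or range.

ROBOT

A 7-joint arm with a two-finger parallel gripper is mounted at the origin on the work surface. World frame = base frame: x ahead of the robot, y to its left, z up, the work surface at z = 0. Lengths are in m, angles in rad, forces in N, time in s.
With the tool pointing down it reaches from about 0.35 to 0.9 m from the base axis. Payload 8.1 kg.
Tool frame: the origin (TCP) lies midway between the tips of the shut fingers; the grasp point (between the pads) lies 19 mm behind it; z points along the fingers, y is the line along which they close (so a half turn about z gives the same grasp; the last joint's range is limited). The gripper opens to 92 mm and grips with 3 to 60 N. Pads are 19 mm wide; open, the fingers measure 130 mm over their backs; the gripper's body (75 mm by 190 mm) begins 47 mm behind the grasp point.
Start: joints at [-1.306, 0.434, 0.025, 1.573, -0.012, 1.134, -0.075], TCP at [0.225, 0.583, 0.199] pointing down, gripper open.
Joint ranges: [-2.62, 2.62], [-0.44, 2.09], [-1.27, 1.32], [0.08, 2.57], [-1.32, 4.46], [0.12, 2], [-2.74, 2.74]. Speed limits (rad/s): [2.22, 2.22, 3.01, 3.01, 3.14, 3.14, 3.14].

INTERFACE

Orientations are given as a rotation vector (axis times angle).
In Python, from cell import arm gives the robot as it stands.
- The arm moves only by the tool move_arm, never from a script. Its argument "motion" is a list of rows, each an object of numbers: "tx", "ty", "tz": the shift along the tool's x, y, z normalised to -1 to 1, where 1 is 1000 mm; "twist": the turn about the tool's z normalised to -1 to 1, where 1 is pi/2 rad. In form: [{"tx": .., "ty": .., "tz": .., "twist": ..}, ...]. A call has 1 to 12 rows; each row shifts and turns the commanded pose from where the row before left it, along the tool's axes as they then stand; what a row does not reach is not made up. A row lasts 1/10 s, in which the tool goes at most 50 mm and 8.59 degrees, less where a joint would pass 70% of its speed; a pose out of reach is approached as far as the arm can. A call with a number of a shift or a turn outside -1 to 1 is refused whole. A call with a gripper value outside its range is refused whole. "gripper" is the gripper's target within -1 to 1 (shut at 1, half-way at 0, fully open at -1), set as the call begins (left out, the last holds). The fingers move at their own pace and stop on an object; "squeeze" is the grip in N (left out, the last holds). Time passes only in rows, so rows that do not move let the fingers close. It gives the time, the measured TCP pose, the force, the opening and the grip force at its end, in the units of the state.
- arm.observe(): the state, without advancing time (a new reading comes with each control period).
- arm.get_image(name): name is "scene" or "top" or "wrist"; returns the picture (420x560x3 uint8, red, green, blue); there is no depth.
- arm.calibration(name): a dict with "K" (3x3 intrinsics, pixels), "k1" (the pictures are not rectified: a ray, as slopes to the right and down, at radius r is drawn at 1 + k1 r^2 times it, then the intrinsics apply), "T" (4x4, takes a point from camera to world coordinates). Camera axes: x right, y down, z forward; pixel columns grow to the right and rows downward; lengths in m; the calibration is good to about 2 mm. A picture is of the moment at which its call begins: read the wrist's pose just before it. calibration takes no time and is no camera call; for the wrist camera it gives the pose at the moment of the call.
- arm.sign_off(): hands the job in; it is judged then, once.
Trained networks look in the newest picture that a camera, given by its name, has taken for a name from the list of things; names that differ only in an ending like _2 or _b are one class to them, and where a whole thing is asked for, a point or a joint stands for the part that bears it (a point fixed in the world has none). Each returns a list of dicts, best first, with "conf" (0 to 1); they miss things now and then, are a little off and sometimes report something else, mostly with a low value. They report only what shows in the picture. A call takes as long as a camera call. They do not tell look-alikes from the thing itself.
- arm.look_for(camera, query): "point" ([column, row] as shares, 0 to 1, of the picture: columns of its width, rows of its height, amid what is visible of it).
- arm.regions_of(camera, query): "region" (420x560 bool, what is visible of it) and "point" ([column, row] as shares, 0 to 1, of the picture: columns of its width, rows of its height, amid what is visible of it).
- arm.place_of(camera, query): "point" ([column, row] as shares, 0 to 1, of the picture: columns of its width, rows of its height: a listed point, or the origin of a listed thing).
The state is a dict: "clock": time; "joints": joint angles; "dq": joint speeds; "joint_efforts": joint torques, N m; "position": TCP position; "ee_rot": TCP orientation; "force": force on the tool from outside, world axes, zero at the start; "ft_torque": the same for the moment, N m; "width": opening from 0.0 (shut) to 1.0 (fully open); "gripper_force": force on a finger pad.
Only numpy, scipy, OpenCV 4.12 (cv2) and the standard library are available. Lean on these libraries where they do the work, as an engineer would, in place of code of your own. Each camera call takes 0.05 s, during which the arm holds its last target. There are 200 camera calls.

## Working session

There is one attempt and no reset: what is moved stays moved. The work goes in short steps, Python scripts to look and compute and a tool call to move; the robot and the scene stay as the last step left them, time stands still between calls to the robot, and variables do not carry over. Pictures are saved under pics/ and viewed, at most 10 in all, crops included, and the job is handed in when it is done.

Besides the shell and the picture viewer there is one more tool, called after ">>>" as a command line: name --argument value ..., lists and objects as JSON in quotes. move_arm: Moves the arm, as the interface text tells. Scaled input: -1 to 1 covers 1000 mm each way for a shift and pi/2 rad each way for a turn. Its arguments: {"type":"object","properties":{"motion":{"type":"array","items":{"type":"object","properties":{"tx":{"type":"number"},"ty":{"type":"number"},"tz":{"type":"number"},"twist":{"type":"number"}}}},"gripper":{"type":"number"},"squeeze":{"type":"number"}},"required":["motion"]}

```bash
mkdir -p pics; cat > h.py <<'E'
import numpy as np, cv2, json
from scipy.spatial.transform import Rotation as R
from cell import arm
def ray(cam,pt,cal=None):
    c=cal or arm.calibration(cam); K=np.array(c["K"]);T=np.array(c["T"])
    p=np.array([[[pt[0]*560,pt[1]*420]]],float)
    u=cv2.undistortPoints(p,K,np.array([c["k1"],0,0,0.]))[0,0]
    return T[:3,3],T[:3,:3]@np.array([u[0],u[1],1.])
def onz(cam,pt,z,cal=None):
    o,d=ray(cam,pt,cal); return o+d*(z-o[2])/d[2]
def proj(cam,P,cal=None):
    c=cal or arm.calibration(cam);T=np.linalg.inv(np.array(c["T"]))
    q=cv2.projectPoints(np.array(P,float).reshape(-1,1,3),cv2.Rodrigues(T[:3,:3])[0],T[:3,3],np.array(c["K"]),np.array([c["k1"],0,0,0.]))[0]
    return q[:,0]
def tri(obs):
    A=np.zeros((3,3));b=np.zeros(3)
    for o,d in obs:
        d=d/np.linalg.norm(d);M=np.eye(3)-np.outer(d,d);A+=M;b+=M@o
    x=np.linalg.solve(A,b); return x,[np.linalg.norm((np.eye(3)-np.outer(d,d)/(d@d))@(x-o)) for o,d in obs]
def save(cam,n):
    im=arm.get_image(cam);cv2.imwrite(f"pics/{n}.png",im[:,:,::-1]);return im
E
python3 - <<'E'
from h import *
a=save("scene","s0");b=save("top","t0")
for cam in("scene","top"):
    print(cam,np.array(arm.calibration(cam)["T"]).round(2)[:3].tolist())
    for q in("stand","heel","ledge","clock","dial","round_clock","jar","tool_pot"):
        for r in arm.place_of(cam,q):
            if r["conf"]>.2: print(q,round(r["conf"],2),(np.array(r["point"])*[560,420]).round(1),onz(cam,r["point"],{"heel":.08,"ledge":.05,"dial":.06}.get(q,0)).round(3))
print(arm.observe())
E
```

```text
scene [[-0.33, 0.57, -0.75, 1.37], [0.95, 0.19, -0.27, 0.33], [-0.01, -0.8, -0.6, 0.77]]
stand 0.84 [286.5 241.8] [0.566 0.053 0.   ]
heel 0.65 [293.5 206.7] [0.52  0.056 0.08 ]
ledge 0.6 [283.1 230.3] [0.581 0.049 0.05 ]
clock 0.95 [374.4 235.5] [0.471 0.26  0.   ]
clock 0.8 [372.2 204.1] [0.339 0.231 0.   ]
clock 0.66 [372.9 265.1] [ 0.578  0.275 -0.   ]
clock 0.65 [421.7 245.4] [ 0.47   0.379 -0.   ]
dial 0.75 [377.9 216.9] [0.468 0.262 0.06 ]
dial 0.73 [425.7 223.9] [0.458 0.377 0.06 ]
dial 0.68 [188.5 187.1] [ 0.503 -0.254  0.06 ]
dial 0.62 [377.3 191.7] [0.36  0.242 0.06 ]
dial 0.61 [372.6 245.2] [0.576 0.268 0.06 ]
round_clock 0.57 [188.3 188. ] [ 0.434 -0.301  0.   ]
jar 0.59 [176.5 254.9] [ 0.697 -0.189  0.   ]
tool_pot 0.79 [345.6 297.9] [0.699 0.236 0.   ]
top [[-0.03, -1.0, 0.07, 0.46], [-1.0, 0.02, -0.04, 0.06], [0.04, -0.07, -1.0, 0.93]]
stand 0.96 [263.4 191.4] [0.553 0.059 0.   ]
heel 0.93 [260.4 198.9] [0.53  0.065 0.08 ]
ledge 0.82 [266.2 178.9] [0.575 0.052 0.05 ]
clock 0.94 [171.4 239.7] [0.45  0.265 0.   ]
clock 0.89 [120.5 230.7] [0.473 0.375 0.   ]
clock 0.77 [
[... 418 characters left out ...]
oints': array([-1.30557359,  0.4344427 ,  0.02500314,  1.57320707, -0.01155286,
        1.13396924, -0.0750737 ]), 'dq': array([-1.51816383e-03, -8.12180064e-04, -2.10468639e-04,  1.12862381e-04,
       -6.16441637e-04,  5.57953058e-04, -1.09991975e-05]), 'joint_efforts': array([-1.04026236e-05, -6.67663336e+01,  9.83642153e-01, -3.14811158e+01,
       -6.07314426e-02,  3.23098130e-02, -3.34708534e-05]), 'position': array([0.22479231, 0.58320526, 0.19917478]), 'ee_rot': array([5.74574989e-01, 3.08853470e+00, 1.76248088e-04]), 'force': array([ 0.29159778, -0.26665841,  0.17656175]), 'ft_torque': array([-0.0124568 ,  0.00136182, -0.00581886]), 'gripper_force': 0.0, 'width': 1.0011862311540043}
```

View pics/s0.png

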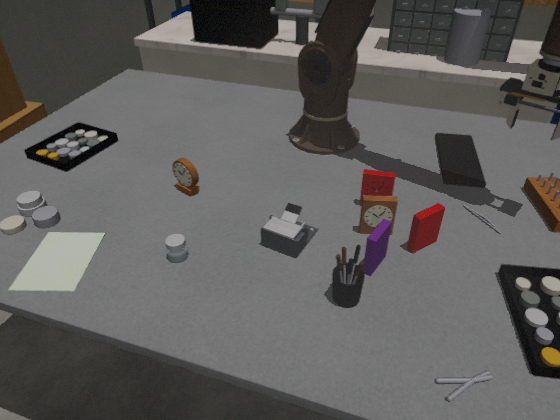

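View pics/t0.png

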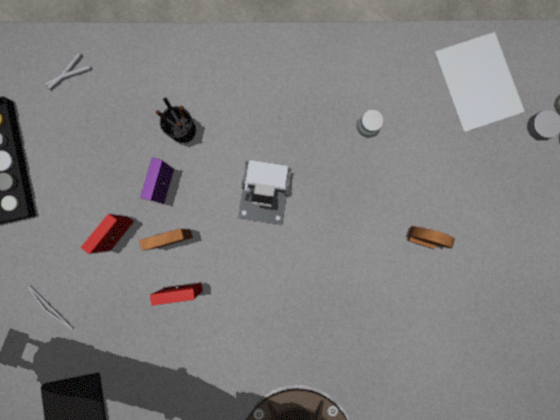

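The wooden clock sits at about (378,215) in the scene picture and (165,239) in the top picture, with its dial facing +x, and red and purple look-alikes close around it. The stand is folded, at (286,235) in the scene and (264,190) in the top. I'll move above the stand for a closer look.

```bash
cat >> h.py <<'E'
def goal(x,y,z,psi,n=1):
    "psi: world angle (deg) of tool y"
    s=arm.observe();M=R.from_rotvec(s["ee_rot"]).as_matrix()
    d=M.T@(np.array([x,y,z])-s["position"])
    cur=np.degrees(np.arctan2(M[1,1],M[0,1])); dp=(psi-cur+90)%180-90
    print("at",s["position"].round(4),"psi",round(cur,2),"tz",M[:,2].round(3),"total tx,ty,tz",(d).round(4),"twist",round(-dp/90,4),"per row/%d"%n,(d/n).round(4),round(-dp/90/n,4),"t",s["clock"])
E
python3 - <<'E'
from h import *
goal(.45,.10,.25,68.9,11)
t=cv2.imread("pics/t0.png");s=cv2.imread("pics/s0.png")
f=lambda im,x,y:cv2.resize(im[y:y+60,x:x+80],(400,300),interpolation=cv2.INTER_CUBIC)
cv2.imwrite("pics/z0.png",np.vstack([np.hstack([f(t,225,160),f(t,120,205)]),np.hstack([f(s,250,197),f(s,345,190)])]))
E
```

```text
at [0.2248 0.5832 0.1992] psi 68.92 tz [ 0.  0. -1.] total tx,ty,tz [-0.3839 -0.3699 -0.0509] twist 0.0003 per row/11 [-0.0349 -0.0336 -0.0046] 0.0 t 0.9
```

View pics/z0.png

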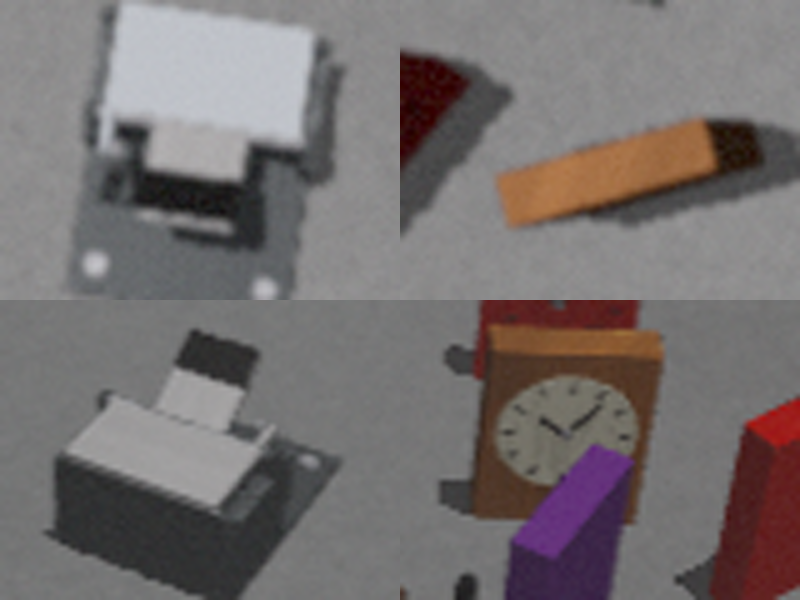

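The enlarged crops show the stand turned a few degrees clockwise, heel tab at top-crop (195,150). The clock is turned about +15°, with its top face corners at (497,180), (707,120), (717,170) and (510,228) in its top crop.

>>> move_arm --motion '[{"tx": -0.035,"ty": -0.034,"tz": -0.005},{"tx": -0.035,"ty": -0.034,"tz": -0.005},{"tx": -0.035,"ty": -0.034,"tz": -0.005},{"tx": -0.035,"ty": -0.034,"tz": -0.005},{"tx": -0.035,"ty": -0.034,"tz": -0.005},{"tx": -0.035,"ty": -0.034,"tz": -0.005},{"tx": -0.035,"ty": -0.034,"tz": -0.005},{"tx": -0.035,"ty": -0.034,"tz": -0.005},{"tx": -0.035,"ty": -0.034,"tz": -0.005},{"tx": -0.035,"ty": -0.034,"tz": -0.005},{"tx": -0.035,"ty": -0.034,"tz": -0.005},{}]' --gripper 1

```text
invalid input
```

```bash
python3 - <<'E'
from h import *
c=arm.calibration("wrist");save("wrist","w0")
print(np.array(c["T"]).round(3).tolist())
for cam in ("wrist",):
    for q,z in (("stand",0),("heel",.083),("ledge",.05)):
        for r in arm.place_of(cam,q):
            if r["conf"]>.3: print(q,round(r["conf"],2),(np.array(r["point"])*[560,420]).round(1),onz(cam,r["point"],z,c).round(4))
px=lambda u,v,x0,y0:[(x0+u/5)/560,(y0+v/5)/420]
print("clock",[onz("top",px(u-400,v,120,205),.11)[:2].round(4) for u,v in((497,180),(707,120),(717,170),(510,228))])
print("plate",[onz("top",px(u,v,225,160),.066)[:2].round(4) for u,v in((118,2),(316,32),(302,150),(98,145))])
goal(.5,.06,.2,84,1)
E
```

```text
[[0.36, 0.89, 0.281, 0.149], [0.933, -0.343, -0.108, 0.612], [0.0, 0.301, -0.953, 0.386], [0.0, 0.0, 0.0, 1.0]]
clock [array([0.4509, 0.3012]), array([0.472 , 0.2204]), array([0.4524, 0.2167]), array([0.4322, 0.2963])]
plate [array([0.613 , 0.0881]), array([0.5986, 0.005 ]), array([0.5487, 0.0122]), array([0.5527, 0.0977])]
at [0.2248 0.5832 0.1991] psi 68.92 tz [ 0.  0. -1.] total tx,ty,tz [-0.4449 -0.3892 -0.0008] twist -0.1675 per row/1 [-0.4449 -0.3892 -0.0008] -0.1675 t 1.1
```

View pics/w0.png

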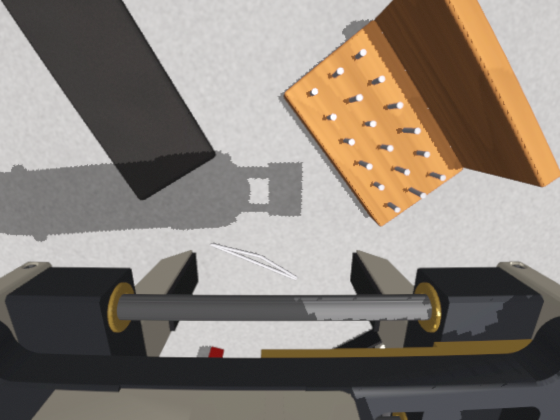

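The move was refused (empty row). The wrist picture still shows the start area: the shadow at (150,190), and the peg rack at (370,130).

>>> move_arm --motion '[{"tx": -0.038,"ty": -0.034,"tz": -0.008,"twist": -0.015},{"tx": -0.038,"ty": -0.034,"tz": -0.008,"twist": -0.015},{"tx": -0.038,"ty": -0.034,"tz": -0.008,"twist": -0.015},{"tx": -0.038,"ty": -0.034,"tz": -0.008,"twist": -0.015},{"tx": -0.038,"ty": -0.034,"tz": -0.008,"twist": -0.015},{"tx": -0.038,"ty": -0.034,"tz": -0.008,"twist": -0.015},{"tx": -0.038,"ty": -0.034,"tz": -0.008,"twist": -0.015},{"tx": -0.038,"ty": -0.034,"tz": -0.008,"twist": -0.015},{"tx": -0.038,"ty": -0.034,"tz": -0.008,"twist": -0.015},{"tx": -0.038,"ty": -0.034,"tz": -0.008,"twist": -0.015},{"tx": -0.038,"ty": -0.034,"tz": -0.008,"twist": -0.015},{"tx": 0,"ty": 0,"tz": 0,"twist": 0}]' --gripper 1

```text
clock: 2.3
position: [0.5308, 0.126, 0.2856]
ee_rot: [0.185, 3.132, -0.004]
force: [-0.7, -0.0, 0.4]
width: 0.019
gripper_force: 0.0
```

```bash
python3 - <<'E'
from h import *
c=arm.calibration("wrist");save("wrist","w1")
for cam in ("wrist",):
    for q,z in (("stand",0),("heel",.083),("ledge",.05)):
        for r in arm.place_of(cam,q):
            if r["conf"]>.3: print(q,round(r["conf"],2),(np.array(r["point"])*[560,420]).round(1),onz(cam,r["point"],z,c).round(4))
goal(.5,.06,.2,82,1)
E
```

```text
stand 0.68 [230.8 199.1] [0.5627 0.0487 0.    ]
heel 0.71 [224.1 190.5] [0.5298 0.0568 0.083 ]
ledge 0.94 [231.2 224.1] [0.5896 0.0521 0.05  ]
at [0.5258 0.1345 0.2841] psi 83.85 tz [-0.001  0.001 -1.   ] total tx,ty,tz [ 0.0176 -0.0768  0.0841] twist 0.0206 per row/1 [ 0.0176 -0.0768  0.0841] 0.0206 t 2.5
```

View pics/w1.png

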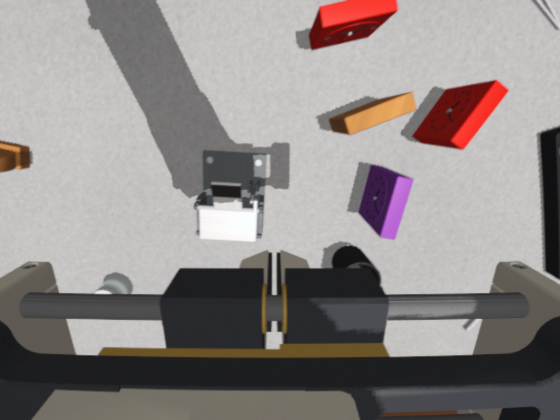

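The wrist picture shows the folded stand (plate around (228,222), heel near (225,190)) and the clock's top at (372,113). Now a precise fit of the plate and the clock top face on their known planes.

```bash
cat > fit.py <<'E'
from h import *
def rect(cam,mask,z,cal,near):
    n,l,st,ce=cv2.connectedComponentsWithStats(mask.astype(np.uint8))
    k=[i for i in range(1,n) if st[i,4]>40]; k=min(k,key=lambda i:np.hypot(*(ce[i]-near)))
    ct=max(cv2.findContours((l==k).astype(np.uint8),cv2.RETR_EXTERNAL,cv2.CHAIN_APPROX_NONE)[0],key=len)[:,0]
    P=np.array([onz(cam,[(p[0]+.5)/560,(p[1]+.5)/420],z,cal)[:2] for p in ct])
    (cx,cy),(w,h),a=cv2.minAreaRect((P*1000).astype(np.float32))
    b=cv2.boxPoints(((cx,cy),(w,h),a)); e=b[1]-b[0] if np.linalg.norm(b[1]-b[0])>np.linalg.norm(b[2]-b[1]) else b[2]-b[1]
    print(cam,"c",round(cx,1),round(cy,1),"size",round(max(w,h),1),round(min(w,h),1),"long-axis deg",round(np.degrees(np.arctan2(e[1],e[0]))%180,2),"area",st[k,4])
def clockmask(im):
    h=cv2.cvtColor(im,cv2.COLOR_RGB2HSV); return (h[...,0]>7)&(h[...,0]<22)&(h[...,1]>110)&(h[...,2]>120)
E
python3 - <<'E'
from fit import *
for cam,ns,nc in(("wrist",(230,225),(372,113)),("top",(267,175),(165,239))):
    c=arm.calibration(cam);im=arm.get_image(cam)
    if cam=="top": im=cv2.imread("pics/t0.png")[:,:,::-1].copy()
    else: c=arm.calibration(cam);im=save(cam,"w2")
    h=cv2.cvtColor(im,cv2.COLOR_RGB2HSV)
    x,y=ns;print(h[y,x],h[nc[1],nc[0]],h[y+40,x+60])
    rect(cam,(h[...,2]>(215 if cam=="wrist" else 170))&(h[...,1]<30),.066,c,ns)
    rect(cam,clockmask(im),.11,c,nc)
c=arm.calibration("wrist")
for q,z in (("stand",0),("heel",.083),("ledge",.05),("clock",0)):
        for r in arm.place_of("wrist",q):
            if r["conf"]>.3: print(q,round(r["conf"],2),(np.array(r["point"])*[560,420]).round(1),onz("wrist",r["point"],z,c).round(4))
goal(.5,.06,.2,82,1)
E
```

```text
[ 75   2 253] [ 15 155 216] [ 19  34 119]
wrist c 578.1 51.2 size 83.8 64.4 long-axis deg 80.09 area 2026
wrist c 454.9 258.4 size 82.8 22.1 long-axis deg 104.92 area 1320
[112  14 202] [ 13 143 164] [165   4 139]
top c 574.5 52.2 size 82.4 65.9 long-axis deg 79.76 area 1015
top c 452.3 258.9 size 81.2 20.9 long-axis deg 103.93 area 444
stand 0.95 [225.8 204.3] [0.5648 0.0494 0.    ]
heel 0.94 [219.7 194.5] [0.5292 0.0596 0.083 ]
ledge 0.61 [221.9 224.8] [0.5833 0.0483 0.05  ]
clock 0.89 [332.7  40.9] [0.3404 0.2384 0.    ]
clock 0.85 [347.8 124.4] [0.4585 0.2554 0.    ]
clock 0.84 [427.8 122.1] [0.467  0.3799 0.    ]
clock 0.59 [362.8 196.9] [0.5762 0.2762 0.    ]
at [0.5263 0.1338 0.2844] psi 83.84 tz [-0.  0. -1.] total tx,ty,tz [ 0.0182 -0.0762  0.0844] twist 0.0204 per row/1 [ 0.0182 -0.0762  0.0844] 0.0204 t 2.85
```

```bash
python3 - <<'E'
from h import *
goal(.519,.0617,.11,79.9,4)
E
```

```text
at [0.5263 0.1338 0.2844] psi 83.84 tz [-0.  0. -1.] total tx,ty,tz [-0.0005 -0.0725  0.1744] twist 0.0437 per row/4 [-0.0001 -0.0181  0.0436] 0.0109 t 2.85
```

>>> move_arm --motion '[{"tx": 0,"ty": -0.018,"tz": 0.035,"twist": 0.011},{"tx": 0,"ty": -0.018,"tz": 0.035,"twist": 0.011},{"tx": 0,"ty": -0.018,"tz": 0.035,"twist": 0.011},{"tx": 0,"ty": -0.018,"tz": 0.035,"twist": 0.011},{"tx": 0,"ty": 0,"tz": 0.034},{"tx": 0,"ty": 0,"tz": 0},{"tx": 0,"ty": 0,"tz": 0},{"tx": 0,"ty": 0,"tz": 0}]'

```text
invalid input
```

```bash
python3 - <<'E'
from h import *
goal(.519,.0617,.046,79.9,6)
E
```

```text
at [0.5263 0.1338 0.2844] psi 83.84 tz [-0.  0. -1.] total tx,ty,tz [-0.0005 -0.0725  0.2384] twist 0.0437 per row/6 [-0.0001 -0.0121  0.0397] 0.0073 t 2.85
```

>>> move_arm --motion '[{"tx": 0,"ty": -0.018,"tz": 0.035,"twist": 0.011},{"tx": 0,"ty": -0.018,"tz": 0.035,"twist": 0.011},{"tx": 0,"ty": -0.018,"tz": 0.035,"twist": 0.011},{"tx": 0,"ty": -0.018,"tz": 0.035,"twist": 0.011},{"tx": 0,"ty": 0,"tz": 0.034,"twist": 0},{"tx": 0,"ty": 0,"tz": 0,"twist": 0},{"tx": 0,"ty": 0,"tz": 0,"twist": 0},{"tx": 0,"ty": 0,"tz": 0,"twist": 0}]'

```text
clock: 3.65
position: [0.5183, 0.0627, 0.1121]
ee_rot: [0.277, 3.127, 0.002]
force: [0.8, -0.1, 0.5]
width: 0.004
gripper_force: 0.0
```

```bash
python3 - <<'E'
from h import *
goal(.519,.0617,.046,79.9,6)
E
```

```text
at [0.5183 0.0627 0.1121] psi 79.86 tz [ 0.003  0.001 -1.   ] total tx,ty,tz [-0.0007 -0.0009  0.0661] twist -0.0004 per row/6 [-0.0001 -0.0002  0.011 ] -0.0001 t 3.65
```

Press down gently.

>>> move_arm --motion '[{"tx": 0,"ty": 0,"tz": 0.011,"twist": 0},{"tx": 0,"ty": 0,"tz": 0.011,"twist": 0},{"tx": 0,"ty": 0,"tz": 0.009,"twist": 0},{"tx": 0,"ty": 0,"tz": 0.009,"twist": 0},{"tx": 0,"ty": 0,"tz": 0.008,"twist": 0},{"tx": 0,"ty": 0,"tz": 0.008,"twist": 0},{"tx": 0,"ty": 0,"tz": 0.006,"twist": 0},{"tx": 0,"ty": 0,"tz": 0.005,"twist": 0},{"tx": 0,"ty": 0,"tz": 0,"twist": 0},{"tx": 0,"ty": 0,"tz": 0,"twist": 0},{"tx": 0,"ty": 0,"tz": 0,"twist": 0}]'

```text
clock: 4.75
position: [0.5169, 0.0618, 0.0435]
ee_rot: [-0.279, -3.129, -0.0]
force: [-3.4, 0.4, 5.1]
width: 0.004
gripper_force: 2.0
```

```bash
python3 - <<'E'
from h import *
im=save("scene","s1"); cv2.imwrite("pics/s1c.png",cv2.resize(im[170:280,210:360,::-1],(750,550),interpolation=cv2.INTER_CUBIC))
s=arm.observe();print(s["position"],s["force"])
E
```

```text
[0.51695094 0.06182906 0.0435671 ] [-2.65448802  0.15029697  5.10000524]
```

View pics/s1c.png

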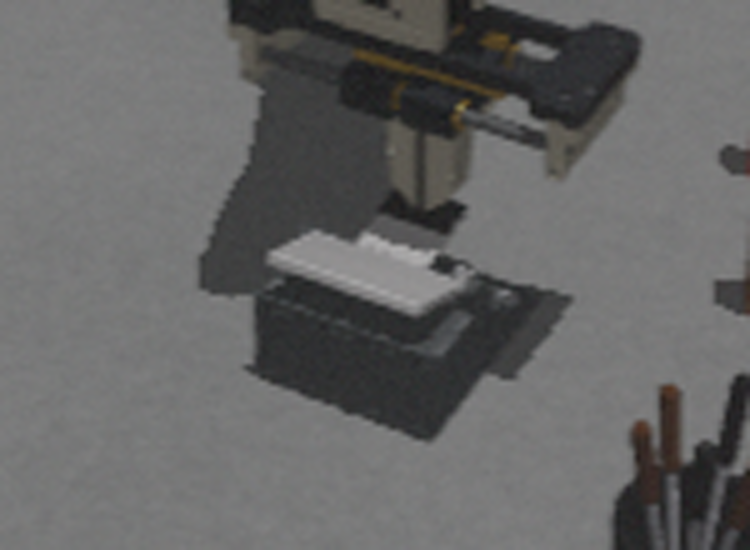

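The plate is only part way up and the fingers still press the pad (crop (425,215)). Press further.

>>> move_arm --motion '[{"tx": 0,"ty": 0,"tz": 0.004,"twist": 0},{"tx": 0,"ty": 0,"tz": 0.004,"twist": 0},{"tx": 0,"ty": 0,"tz": 0.003,"twist": 0},{"tx": 0,"ty": 0,"tz": 0,"twist": 0}]'

```text
clock: 5.2
position: [0.5172, 0.0619, 0.0321]
ee_rot: [0.279, 3.129, -0.0]
force: [-2.1, 0.3, 2.0]
width: 0.003
gripper_force: 1.4
```

>>> move_arm --motion '[{"tx": 0,"ty": 0,"tz": 0.004,"twist": 0},{"tx": 0,"ty": 0,"tz": 0.003,"twist": 0},{"tx": 0,"ty": 0,"tz": 0,"twist": 0}]'

```text
clock: 5.5
position: [0.5169, 0.0618, 0.0249]
ee_rot: [-0.279, -3.129, 0.0]
force: [1.0, -0.9, 0.4]
width: 0.001
gripper_force: 0.1
```

Contact lost, so it has snapped over. Lift up now.

>>> move_arm --motion '[{"tx": 0.01,"ty": 0,"tz": -0.03,"twist": 0},{"tx": 0,"ty": 0,"tz": -0.05,"twist": 0},{"tx": 0,"ty": 0,"tz": -0.05,"twist": 0},{"tx": 0,"ty": 0,"tz": -0.05,"twist": 0},{"tx": 0,"ty": 0.03,"tz": -0.03,"twist": 0},{"tx": 0,"ty": 0.04,"tz": 0,"twist": 0},{"tx": 0,"ty": 0.04,"tz": 0,"twist": 0},{"tx": 0,"ty": 0,"tz": 0,"twist": 0},{"tx": 0,"ty": 0,"tz": 0,"twist": 0}]' --gripper -1

```text
clock: 6.4
position: [0.5262, 0.1726, 0.2348]
ee_rot: [-0.276, -3.129, 0.001]
force: [-0.1, -1.2, 0.1]
width: 0.743
gripper_force: 0.0
```

```bash
python3 - <<'E'
from fit import *
c=arm.calibration("wrist");w=save("wrist","w3");rect("wrist",clockmask(w),.11,c,(380,130))
im=save("scene","s2"); cv2.imwrite("pics/s2c.png",np.hstack([cv2.resize(im[170:290,230:330,::-1],(400,480)),cv2.resize(w[60:360,60:310,::-1],(400,480))]))
for cam in("scene","wrist","top"):
    arm.get_image(cam);c=arm.calibration(cam)
    for q,z in (("stand",0),("ledge",.05),("dial",.06)):
        for r in arm.place_of(cam,q):
            if r["conf"]>.3: print(cam,q,round(r["conf"],2),(np.array(r["point"])*[560,420]).round(1),onz(cam,r["point"],z,c).round(4))
goal(.455,.2585,.16,105)
E
```

```text
wrist c 454.8 257.8 size 83.3 21.9 long-axis deg 104.57 area 1810
scene stand 0.76 [287.6 241.7] [0.5645 0.0553 0.    ]
scene ledge 0.68 [280.5 229.4] [0.5798 0.0422 0.05  ]
scene dial 0.98 [377.5 189.5] [0.3501 0.2407 0.06  ]
scene dial 0.8 [369.7 246.7] [0.5831 0.2623 0.06  ]
scene dial 0.78 [378.5 215.5] [0.4617 0.2622 0.06  ]
scene dial 0.77 [422.1 224.9] [0.4647 0.369  0.06  ]
wrist stand 0.83 [200.3 219.1] [ 0.5636  0.0501 -0.    ]
wrist ledge 0.57 [194.9 246.4] [0.5868 0.0486 0.05  ]
wrist dial 0.82 [354.9 209.2] [0.5693 0.2682 0.06  ]
wrist dial 0.81 [433.6 110.1] [0.4644 0.3728 0.06  ]
wrist dial 0.68 [310.7  25.8] [0.3529 0.2423 0.06  ]
wrist dial 0.65 [344.1 128. ] [0.4668 0.2656 0.06  ]
top stand 0.92 [264.  189.4] [0.5578 0.0573 0.    ]
top ledge 0.65 [266.  178.1] [0.5769 0.0523 0.05  ]
at [0.5265 0.1719 0.2354] psi 79.81 tz [ 0.  0. -1.] total tx,ty,tz [0.0857 0.0726 0.0754] twist -0.2799 per row/1 [0.0857 0.0726 0.0754] -0.2799 t 7.1
```

View pics/s2c.png

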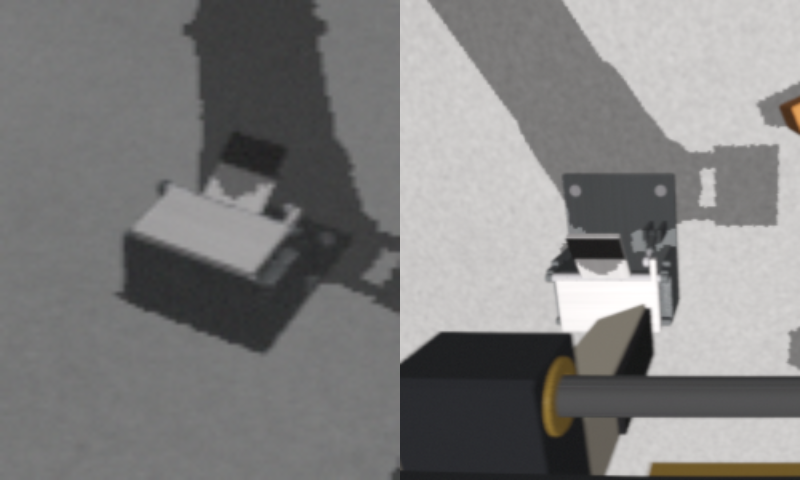

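The stand is folded again: plate flat, heel tab up. The finger was too far back and slipped behind the tab tip, so I'll press about 10 mm further forward.

```bash
python3 - <<'E'
from h import *
goal(.5285,.0597,.1,79.9,4)
E
```

```text
at [0.5265 0.1719 0.2354] psi 79.81 tz [ 0.  0. -1.] total tx,ty,tz [-0.0218 -0.11    0.1354] twist -0.001 per row/4 [-0.0054 -0.0275  0.0338] -0.0003 t 7.1
```

>>> move_arm --motion '[{"tx": -0.005,"ty": -0.028,"tz": 0.01,"twist": 0},{"tx": -0.006,"ty": -0.028,"tz": 0.01,"twist": 0},{"tx": -0.006,"ty": -0.027,"tz": 0.02,"twist": 0},{"tx": -0.005,"ty": -0.027,"tz": 0.03,"twist": 0},{"tx": 0,"ty": 0,"tz": 0.04,"twist": 0},{"tx": 0,"ty": 0,"tz": 0.025,"twist": 0},{"tx": 0,"ty": 0,"tz": 0,"twist": 0},{"tx": 0,"ty": 0,"tz": 0,"twist": 0}]' --gripper 1

```text
clock: 7.9
position: [0.529, 0.0598, 0.1009]
ee_rot: [-0.279, -3.129, 0.0]
force: [-0.1, 0.3, 0.6]
width: 0.356
gripper_force: 0.0
```

>>> move_arm --motion '[{"tx": 0,"ty": 0,"tz": 0.01,"twist": 0},{"tx": 0,"ty": 0,"tz": 0.01,"twist": 0},{"tx": 0,"ty": 0,"tz": 0.01,"twist": 0},{"tx": 0,"ty": 0,"tz": 0.008,"twist": 0},{"tx": 0,"ty": 0,"tz": 0.006,"twist": 0},{"tx": 0,"ty": 0,"tz": 0,"twist": 0}]'

```text
clock: 8.5
position: [0.5284, 0.0598, 0.0557]
ee_rot: [-0.279, -3.128, 0.0]
force: [-0.5, 0.1, 4.4]
width: 0.003
gripper_force: 2.0
```

```bash
python3 - <<'E'
from h import *
im=save("scene","s3"); cv2.imwrite("pics/s3c.png",cv2.resize(im[180:270,230:340,::-1],(660,540),interpolation=cv2.INTER_CUBIC))
s=arm.observe();print(s["position"],s["force"])
E
```

```text
[0.52872293 0.05978269 0.05620686] [-0.86413079  0.1990575   5.29964123]
```

>>> move_arm --motion '[{"tx": 0,"ty": 0,"tz": 0.003,"twist": 0},{"tx": 0,"ty": 0,"tz": 0.003,"twist": 0},{"tx": 0,"ty": 0,"tz": 0,"twist": 0}]'

```text
clock: 8.85
position: [0.5291, 0.0598, 0.0506]
ee_rot: [0.279, 3.128, 0.0]
force: [-1.3, 0.2, 5.1]
width: 0.009
gripper_force: 2.2
```

>>> move_arm --motion '[{"tx": 0,"ty": 0,"tz": 0.003,"twist": 0},{"tx": 0,"ty": 0,"tz": 0.002,"twist": 0},{"tx": 0,"ty": 0,"tz": 0,"twist": 0}]'

```text
clock: 9.15
position: [0.5286, 0.0599, 0.0455]
ee_rot: [-0.279, -3.129, -0.0]
force: [-1.4, 1.0, 4.7]
width: 0.003
gripper_force: 2.1
```

>>> move_arm --motion '[{"tx": 0,"ty": 0,"tz": 0.003,"twist": 0},{"tx": 0,"ty": 0,"tz": 0.002,"twist": 0},{"tx": 0,"ty": 0,"tz": 0,"twist": 0}]'

```text
clock: 9.45
position: [0.5285, 0.0599, 0.0403]
ee_rot: [-0.279, -3.129, -0.0]
force: [-2.3, 1.6, 4.1]
width: 0.006
gripper_force: 2.0
```

>>> move_arm --motion '[{"tx": 0,"ty": 0,"tz": 0.003,"twist": 0},{"tx": 0,"ty": 0,"tz": 0.002,"twist": 0},{"tx": 0,"ty": 0,"tz": 0,"twist": 0}]'

```text
clock: 9.75
position: [0.5287, 0.0599, 0.0353]
ee_rot: [-0.279, -3.129, -0.0]
force: [-2.3, 0.5, 4.9]
width: 0.004
gripper_force: 2.5
```

```bash
python3 - <<'E'
from h import *
im=save("scene","s3"); cv2.imwrite("pics/s3c.png",cv2.resize(im[180:270,230:340,::-1],(660,540),interpolation=cv2.INTER_CUBIC))
s=arm.observe();print(s["position"],s["force"])
E
```

```text
[0.52863458 0.05983681 0.03537839] [-2.84015054  1.18803824  4.91430036]
```

View pics/s3c.png

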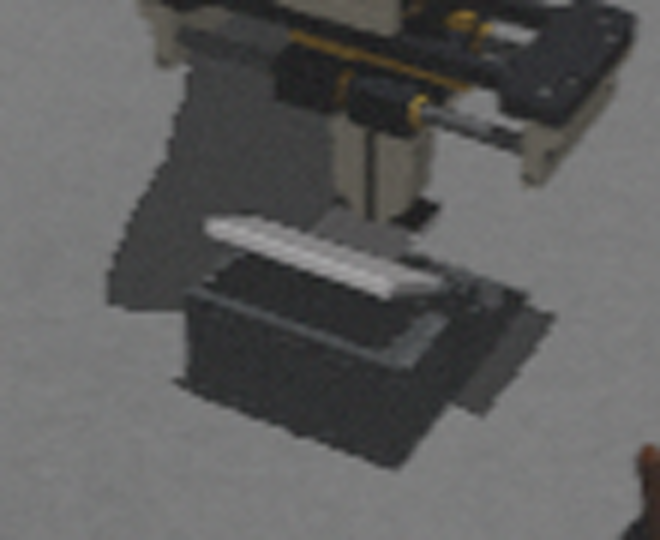

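```bash
python3 - <<'E'
from h import *
s=arm.observe();p=s["position"]
yaw=np.radians(-10.1);O=np.array([.5625,.0535,0]);X=np.array([np.cos(yaw),np.sin(yaw),0]);Y=np.array([-X[1],X[0],0]);Z=np.array([0,0,1])
W=lambda x,y,z:O+X*x/1e3+Y*y/1e3+Z*z/1e3
f=lambda P:((proj("scene",[P])[0]-[230,180])*6).round(0)
print("tcp",f(p),"tool front edge R/L",f(p+X*.0095+Y*.019),f(p+X*.0095-Y*.019))
print("stand x of tcp",(p-O)@X,(p-O)@Y)
print("lip front corners bottom",f(W(46,50,0)),f(W(46,-50,0)),"lip top",f(W(46,50,57)),f(W(46,-50,57)))
for ph in(25,35,45,55,60,65,70):
    a=np.radians(ph);t=a-np.pi/6
    print(ph,"plate edge +y -y",f(W(48*np.cos(a),42,62+48*np.sin(a))),f(W(48*np.cos(a),-42,62+48*np.sin(a))),"hinge",f(W(0,42,66)),"tabtip",f(W(-50*np.cos(t),20,62-50*np.sin(t))),f(W(-50*np.cos(t),-20,62-50*np.sin(t))))
E
```

```text
tcp [382. 257.] tool front edge R/L [412. 283.] [333. 256.]
stand x of tcp -0.0344518786818716 0.0002997391204732487
lip front corners bottom [396. 473.] [186. 392.] lip top [397. 368.] [181. 289.]
25 plate edge +y -y [383. 309.] [199. 244.] hinge [433. 278.] tabtip [441. 194.] [358. 166.]
35 plate edge +y -y [388. 289.] [203. 224.] hinge [433. 278.] tabtip [441. 210.] [358. 182.]
45 plate edge +y -y [394. 269.] [210. 204.] hinge [433. 278.] tabtip [439. 228.] [356. 200.]
55 plate edge +y -y [402. 249.] [217. 185.] hinge [433. 278.] tabtip [435. 247.] [353. 219.]
60 plate edge +y -y [407. 239.] [222. 176.] hinge [433. 278.] tabtip [433. 257.] [351. 228.]
65 plate edge +y -y [411. 230.] [226. 167.] hinge [433. 278.] tabtip [430. 266.] [348. 238.]
70 plate edge +y -y [416. 221.] [231. 159.] hinge [433. 278.] tabtip [427. 276.] [345. 247.]
```

The plate is only at about 35° and the finger tips look roughly 25 mm higher than the reported z. So the stop short of centre is a height offset and not a slip. Press deeper.

>>> move_arm --motion '[{"tx": 0,"ty": 0,"tz": 0.003,"twist": 0},{"tx": 0,"ty": 0,"tz": 0.003,"twist": 0},{"tx": 0,"ty": 0,"tz": 0,"twist": 0}]'

```text
clock: 10.1
position: [0.529, 0.0596, 0.0291]
ee_rot: [0.279, 3.129, -0.0]
force: [-0.3, 0.6, 0.7]
width: 0.003
gripper_force: 0.3
```

>>> move_arm --motion '[{"tx": 0,"ty": 0,"tz": 0.003,"twist": 0},{"tx": 0,"ty": 0,"tz": 0.002,"twist": 0},{"tx": 0,"ty": 0,"tz": 0,"twist": 0}]'

```text
clock: 10.4
position: [0.5285, 0.0596, 0.0239]
ee_rot: [-0.279, -3.129, 0.001]
force: [-0.4, 0.1, 0.4]
width: 0.007
gripper_force: 0.0
```

```bash
python3 - <<'E'
from h import *
c=arm.calibration("wrist");s=arm.observe();M=R.from_rotvec(s["ee_rot"]).as_matrix();p=s["position"]
T=np.array(c["T"]);print("cam in tool",(M.T@(T[:3,3]-p)).round(4))
print("wrist px of tcp, 25mm back:",proj("wrist",[p,p-M[:,2]*.025,p-M[:,2]*.05],c).round(0).tolist(), s["position"],s["force"])
im=save("scene","s4")
E
```

```text
cam in tool [ 0.0814 -0.001  -0.187 ]
wrist px of tcp, 25mm back: [[275.0, 246.0], [275.0, 263.0], [276.0, 284.0]] [0.52845938 0.05955686 0.02393766] [-0.44766058  0.11286711  0.43296636]
```

```bash
python3 - <<'E'
from h import *
im=cv2.imread("pics/s4.png"); w=save("wrist","w4")[:,:,::-1]; t=save("top","t4")[:,:,::-1]
a=cv2.resize(im[170:260,240:330],(400,400),interpolation=cv2.INTER_CUBIC);b=cv2.resize(w[120:320,180:380],(400,400))
cv2.imwrite("pics/c4.png",np.hstack([a,b]))
E
```

```text
(no output)
```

View pics/c4.png

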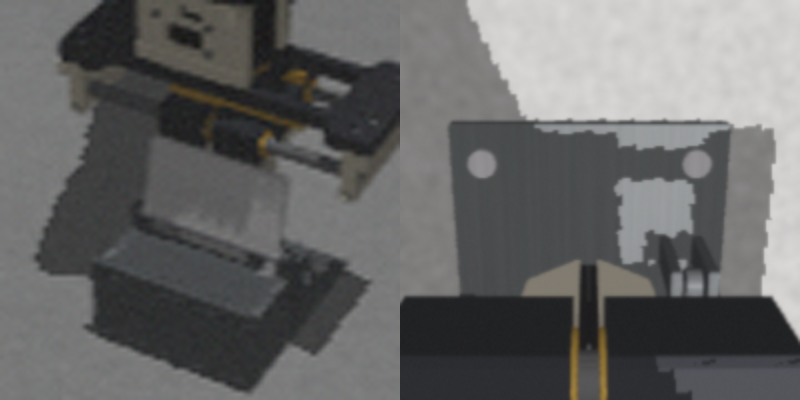

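The plate has gone over and now stands steeply against the gripper housing (left panel (215,200)). I'll back away toward the robot, then up.

>>> move_arm --motion '[{"tx": 0.015,"ty": 0,"tz": 0,"twist": 0},{"tx": 0.02,"ty": 0,"tz": 0,"twist": 0},{"tx": 0.02,"ty": 0,"tz": 0,"twist": 0},{"tx": 0.01,"ty": 0,"tz": -0.03,"twist": 0},{"tx": 0,"ty": 0,"tz": -0.05,"twist": 0},{"tx": 0,"ty": 0,"tz": -0.05,"twist": 0},{"tx": 0,"ty": 0,"tz": -0.05,"twist": 0},{"tx": 0,"ty": 0,"tz": -0.03,"twist": 0},{"tx": 0,"ty": 0,"tz": 0,"twist": 0},{"tx": 0,"ty": 0,"tz": 0,"twist": 0}]'

```text
clock: 11.55
position: [0.4649, 0.0714, 0.2348]
ee_rot: [0.279, 3.128, 0.001]
force: [0.8, -0.8, 0.2]
width: 0.004
gripper_force: 0.0
```

```bash
python3 - <<'E'
from fit import *
yaw=np.radians(-10.1);O=np.array([.5625,.0535,0]);X=np.array([np.cos(yaw),np.sin(yaw),0]);Y=np.array([-X[1],X[0],0]);Z=np.array([0,0,1])
W=lambda x,y,z:O+X*x/1e3+Y*y/1e3+Z*z/1e3
im=save("scene","s5")
P=[W(0,42,64),W(0,-42,64),W(-14,42,108),W(-14,-42,108)]
print(proj("scene",P).round(0).tolist())
for r in arm.regions_of("scene","backrest")[:1]: 
    ct=np.argwhere(r["region"]); print(r["conf"],"bbox",ct.min(0)[::-1],ct.max(0)[::-1])
# mean gray just above plate expected edge and inside
g=cv2.cvtColor(im,cv2.COLOR_RGB2GRAY);print(g[185:245:3,285].tolist());print(g[185:245:3,295].tolist())
save("wrist","w5");c=arm.calibration("wrist");im=arm.get_image("wrist");rect("wrist",clockmask(im),.11,c,(420,150))
goal(.455,.258,.17,104.7,8)
E
```

```text
[[302.0, 227.0], [272.0, 217.0], [305.0, 210.0], [275.0, 200.0]]
0.69 bbox [272 200] [305 231]
[59, 61, 63, 60, 62, 63, 152, 125, 123, 121, 123, 120, 124, 80, 75, 71, 72, 74, 53, 47]
[115, 118, 119, 116, 120, 118, 119, 159, 127, 129, 123, 124, 123, 121, 70, 74, 75, 71, 70, 49]
wrist c 455.2 259.3 size 84.3 23.1 long-axis deg 104.9 area 1585
at [0.4639 0.071  0.2331] psi 79.81 tz [-0.002 -0.001 -1.   ] total tx,ty,tz [0.0417 0.1825 0.0629] twist -0.2766 per row/8 [0.0052 0.0228 0.0079] -0.0346 t 11.75
```

The segmented backrest covers columns 272–305, starting at row 200, which is exactly where the open pose projects, so the stand is open. The true finger tip height is in doubt, so I'll touch the free bench gently to calibrate it.

>>> move_arm --motion '[{"tx": 0.02,"ty": 0,"tz": 0.05,"twist": 0},{"tx": 0,"ty": 0,"tz": 0.05,"twist": 0},{"tx": 0,"ty": 0,"tz": 0.05,"twist": 0},{"tx": 0,"ty": 0,"tz": 0.04,"twist": 0},{"tx": 0,"ty": 0,"tz": 0.005,"twist": 0},{"tx": 0,"ty": 0,"tz": 0.005,"twist": 0},{"tx": 0,"ty": 0,"tz": 0,"twist": 0}]'

```text
clock: 12.45
position: [0.4473, 0.0746, 0.0387]
ee_rot: [0.279, 3.128, 0.001]
force: [-0.7, -0.3, 0.1]
width: 0.006
gripper_force: 0.0
```

>>> move_arm --motion '[{"tx": 0,"ty": 0,"tz": 0.004,"twist": 0},{"tx": 0,"ty": 0,"tz": 0.004,"twist": 0},{"tx": 0,"ty": 0,"tz": 0.004,"twist": 0},{"tx": 0,"ty": 0,"tz": 0,"twist": 0}]'

```text
clock: 12.85
position: [0.4464, 0.0746, 0.0259]
ee_rot: [-0.279, -3.129, -0.0]
force: [-0.2, -0.0, 0.3]
width: 0.007
gripper_force: 0.0
```

>>> move_arm --motion '[{"tx": 0,"ty": 0,"tz": 0.004,"twist": 0},{"tx": 0,"ty": 0,"tz": 0.004,"twist": 0},{"tx": 0,"ty": 0,"tz": 0,"twist": 0}]'

```text
clock: 13.15
position: [0.4461, 0.0745, 0.0174]
ee_rot: [-0.279, -3.128, 0.0]
force: [-0.4, 0.5, 0.1]
width: 0.005
gripper_force: 0.0
```

>>> move_arm --motion '[{"tx": 0,"ty": 0,"tz": 0.006,"twist": 0},{"tx": 0,"ty": 0,"tz": 0.006,"twist": 0},{"tx": 0,"ty": 0,"tz": 0.003,"twist": 0},{"tx": 0,"ty": 0,"tz": 0,"twist": 0}]'

```text
clock: 13.55
position: [0.4461, 0.0744, 0.0024]
ee_rot: [-0.279, -3.128, 0.001]
force: [0.4, 0.1, 1.5]
width: 0.004
gripper_force: 0.0
```

>>> move_arm --motion '[{"tx": 0,"ty": 0,"tz": 0.003,"twist": 0},{"tx": 0,"ty": 0,"tz": 0,"twist": 0}]'

```text
clock: 13.75
position: [0.4464, 0.0745, -0.0002]
ee_rot: [-0.279, -3.129, 0.0]
force: [-0.3, -0.5, 0.6]
width: 0.003
gripper_force: 0.0
```

>>> move_arm --motion '[{"tx": 0,"ty": 0,"tz": 0.003,"twist": 0},{"tx": 0,"ty": 0,"tz": 0,"twist": 0}]'

```text
clock: 13.95
position: [0.4464, 0.0745, -0.0033]
ee_rot: [-0.279, -3.129, 0.0]
force: [-0.5, 0.6, -0.2]
width: 0.003
gripper_force: 0.0
```

>>> move_arm --motion '[{"tx": 0,"ty": 0,"tz": 0.003,"twist": 0},{"tx": 0,"ty": 0,"tz": 0,"twist": 0}]'

```text
clock: 14.15
position: [0.4463, 0.0745, -0.0063]
ee_rot: [-0.279, -3.129, 0.0]
force: [-0.6, 0.0, -0.5]
width: 0.005
gripper_force: 0.0
```

>>> move_arm --motion '[{"tx": 0,"ty": 0,"tz": 0.003,"twist": 0},{"tx": 0,"ty": 0,"tz": 0,"twist": 0}]'

```text
clock: 14.35
position: [0.4464, 0.0745, -0.0093]
ee_rot: [-0.279, -3.129, 0.0]
force: [-0.1, 0.0, 0.3]
width: 0.007
gripper_force: 0.0
```

>>> move_arm --motion '[{"tx": 0,"ty": 0,"tz": 0.004,"twist": 0},{"tx": 0,"ty": 0,"tz": 0.004,"twist": 0},{"tx": 0,"ty": 0,"tz": 0,"twist": 0}]'

```text
clock: 14.65
position: [0.4461, 0.0744, -0.0176]
ee_rot: [-0.279, -3.128, 0.0]
force: [0.5, -0.1, -0.2]
width: 0.004
gripper_force: 0.0
```

>>> move_arm --motion '[{"tx": 0,"ty": 0,"tz": 0.003,"twist": 0},{"tx": 0,"ty": 0,"tz": 0,"twist": 0}]'

```text
clock: 14.85
position: [0.4463, 0.0745, -0.0203]
ee_rot: [-0.279, -3.129, 0.0]
force: [0.2, -0.0, -0.1]
width: 0.003
gripper_force: 0.0
```

>>> move_arm --motion '[{"tx": 0,"ty": 0,"tz": 0.002,"twist": 0},{"tx": 0,"ty": 0,"tz": 0,"twist": 0}]'

```text
clock: 15.05
position: [0.4464, 0.0745, -0.0222]
ee_rot: [-0.279, -3.129, 0.0]
force: [0.1, 0.8, -0.7]
width: 0.003
gripper_force: 0.0
```

>>> move_arm --motion '[{"tx": 0,"ty": 0,"tz": 0.002,"twist": 0},{"tx": 0,"ty": 0,"tz": 0,"twist": 0}]'

```text
clock: 15.25
position: [0.4464, 0.0745, -0.0242]
ee_rot: [-0.279, -3.129, 0.0]
force: [-1.0, 0.2, -0.1]
width: 0.006
gripper_force: 0.0
```

>>> move_arm --motion '[{"tx": 0,"ty": 0,"tz": 0.002,"twist": 0},{"tx": 0,"ty": 0,"tz": 0,"twist": 0}]'

```text
clock: 15.45
position: [0.4464, 0.0745, -0.0262]
ee_rot: [-0.279, -3.129, 0.0]
force: [-0.5, 0.5, 0.6]
width: 0.003
gripper_force: 0.0
```

>>> move_arm --motion '[{"tx": 0,"ty": 0,"tz": 0.002,"twist": 0},{"tx": 0,"ty": 0,"tz": 0,"twist": 0}]'

```text
clock: 15.65
position: [0.4466, 0.0745, -0.0274]
ee_rot: [0.279, 3.129, 0.001]
force: [-3.5, -0.6, 15.8]
width: 0.005
gripper_force: 7.9
```

Contact came at reported z = −0.027, so the real tips are 27 mm above the reported TCP. I'll correct for that from here on. Next, over to the clock.

>>> move_arm --motion '[{"tx": 0,"ty": 0,"tz": -0.045,"twist": 0},{"tx": 0,"ty": 0,"tz": -0.05,"twist": 0},{"tx": 0,"ty": 0,"tz": -0.05,"twist": 0},{"tx": 0,"ty": 0,"tz": -0.05,"twist": 0},{"tx": 0,"ty": 0.03,"tz": -0.03,"twist": -0.05},{"tx": 0,"ty": 0.04,"tz": 0,"twist": -0.07},{"tx": 0,"ty": 0.04,"tz": 0,"twist": -0.08},{"tx": 0,"ty": 0.04,"tz": 0,"twist": -0.077},{"tx": 0,"ty": 0,"tz": 0,"twist": 0},{"tx": 0,"ty": 0,"tz": 0,"twist": 0},{"tx": 0,"ty": 0,"tz": 0,"twist": 0}]' --gripper -1

```text
clock: 16.75
position: [0.45, 0.2223, 0.1968]
ee_rot: [0.4, -3.116, 0.001]
force: [-0.2, 0.3, 0.5]
width: 0.909
gripper_force: 0.0
```

```bash
python3 - <<'E'
from fit import *
c=arm.calibration("wrist");im=save("wrist","w6");x=proj("wrist",[[.455,.2585,.11]],c)[0];print(x);rect("wrist",clockmask(im),.11,c,x)
goal(.4548,.2588,.11,104.8,4)
E
```

```text
[309.31239832 224.55643164]
wrist c 453.8 259.1 size 82.3 20.9 long-axis deg 104.6 area 1656
at [0.4501 0.2221 0.1969] psi 104.59 tz [-0.    -0.001 -1.   ] total tx,ty,tz [-0.0138  0.0344  0.0868] twist -0.0023 per row/4 [-0.0035  0.0086  0.0217] -0.0006 t 16.8
```

>>> move_arm --motion '[{"tx": -0.004,"ty": 0.012,"tz": 0.01,"twist": -0.001},{"tx": -0.005,"ty": 0.012,"tz": 0.03,"twist": 0},{"tx": -0.0045,"ty": 0.0105,"tz": 0.03,"twist": 0},{"tx": 0,"ty": 0,"tz": 0,"twist": 0},{"tx": 0,"ty": 0,"tz": 0,"twist": 0},{"tx": 0,"ty": 0,"tz": 0,"twist": 0}]'

```text
clock: 17.4
position: [0.4549, 0.26, 0.1281]
ee_rot: [-0.404, 3.114, 0.001]
force: [1.2, -1.6, 0.4]
width: 0.998
gripper_force: 0.0
```

```bash
python3 - <<'E'
from fit import *
c=arm.calibration("wrist");im=save("wrist","w7");x=proj("wrist",[[.4543,.259,.11]],c)[0];print(x);rect("wrist",clockmask(im),.11,c,x)
g=cv2.cvtColor(im,cv2.COLOR_RGB2GRAY)
goal(.4543,.259,.039,104.7,1); print(arm.observe()["width"])
cv2.imwrite("pics/w7c.png",im[130:330,130:430,::-1].repeat(2,0).repeat(2,1))
E
```

```text
[274.23366427 236.05291142]
wrist c 454.1 258.8 size 82.5 20.9 long-axis deg 104.77 area 2872
at [0.4551 0.2601 0.1283] psi 104.77 tz [ 0.002  0.001 -1.   ] total tx,ty,tz [ 0.0012 -0.0009  0.0893] twist 0.0008 per row/1 [ 0.0012 -0.0009  0.0893] 0.0008 t 17.45
1.0014721847237982
```

View pics/w7c.png

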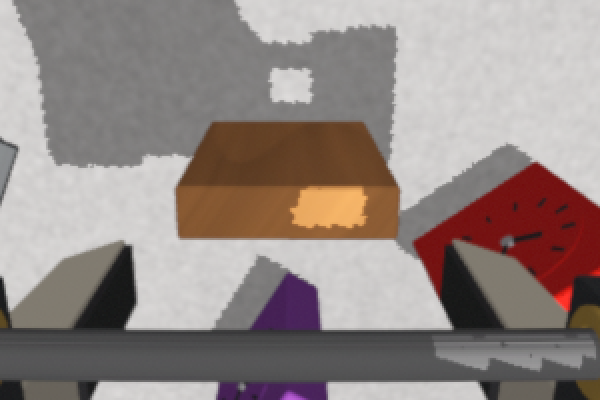

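The clock is centred between the open fingers (crop columns 177–400, against fingers at 130 and 445), and the red look-alike is clear of the right finger. Descend and grip.

>>> move_arm --motion '[{"tx": 0.001,"ty": -0.0007,"tz": 0.02,"twist": 0},{"tx": 0,"ty": 0,"tz": 0.02,"twist": 0},{"tx": 0,"ty": 0,"tz": 0.02,"twist": 0},{"tx": 0,"ty": 0,"tz": 0.02,"twist": 0},{"tx": 0,"ty": 0,"tz": 0.009,"twist": 0},{"tx": 0,"ty": 0,"tz": 0,"twist": 0},{"tx": 0,"ty": 0,"tz": 0,"twist": 0}]'

```text
clock: 18.15
position: [0.454, 0.2596, 0.039]
ee_rot: [-0.405, 3.114, 0.001]
force: [-0.7, 0.5, 0.4]
width: 1.002
gripper_force: 0.0
```

>>> move_arm --motion '[{"tx": 0,"ty": 0,"tz": 0,"twist": 0},{"tx": 0,"ty": 0,"tz": 0,"twist": 0},{"tx": 0,"ty": 0,"tz": 0,"twist": 0},{"tx": 0,"ty": 0,"tz": 0,"twist": 0},{"tx": 0,"ty": 0,"tz": 0,"twist": 0}]' --gripper 1 --squeeze 12

```text
clock: 18.65
position: [0.4541, 0.2598, 0.039]
ee_rot: [-0.405, 3.114, 0.001]
force: [0.0, -0.5, 6.7]
width: 0.911
gripper_force: 12.0
```

>>> move_arm --motion '[{"tx": 0,"ty": 0,"tz": -0.01,"twist": 0},{"tx": 0,"ty": 0,"tz": -0.025,"twist": 0},{"tx": 0,"ty": 0,"tz": -0.03,"twist": 0},{"tx": 0,"ty": 0,"tz": -0.03,"twist": 0},{"tx": 0,"ty": 0,"tz": -0.025,"twist": 0},{"tx": 0,"ty": 0,"tz": -0.01,"twist": 0},{"tx": 0,"ty": 0,"tz": 0,"twist": 0}]'

```text
clock: 19.35
position: [0.4539, 0.2598, 0.1693]
ee_rot: [-0.405, 3.113, 0.002]
force: [0.7, -0.8, -2.8]
width: 0.918
gripper_force: 12.0
```

```bash
python3 - <<'E'
from h import *
goal(.5851,.0495,.169,79.9,8);s=arm.observe();print(s["force"],s["width"],s["gripper_force"])
E
```

```text
at [0.4539 0.2598 0.1693] psi 104.83 tz [ 0.002  0.002 -1.   ] total tx,ty,tz [-7.300e-02 -2.369e-01  2.000e-04] twist 0.277 per row/8 [-0.0091 -0.0296  0.    ] 0.0346 t 19.35
[ 0.73604046 -0.80466724 -2.77067521] 0.9181875259109541 11.995890140533447
```

>>> move_arm --motion '[{"tx": -0.004,"ty": -0.012,"tz": 0,"twist": 0},{"tx": -0.008,"ty": -0.025,"tz": 0,"twist": 0},{"tx": -0.01,"ty": -0.034,"tz": 0,"twist": 0},{"tx": -0.011,"ty": -0.035,"tz": 0,"twist": 0},{"tx": -0.011,"ty": -0.035,"tz": 0,"twist": 0},{"tx": -0.01,"ty": -0.034,"tz": 0,"twist": 0},{"tx": -0.008,"ty": -0.028,"tz": 0,"twist": 0},{"tx": -0.007,"ty": -0.022,"tz": 0,"twist": 0},{"tx": -0.004,"ty": -0.012,"tz": 0,"twist": 0}]'

```text
clock: 20.25
position: [0.5846, 0.0451, 0.1662]
ee_rot: [0.4, -3.113, 0.003]
force: [-0.7, 0.4, -1.2]
width: 0.914
gripper_force: 12.0
```

>>> move_arm --motion '[{"tx": 0,"ty": 0,"tz": 0,"twist": 0.04},{"tx": 0,"ty": 0,"tz": 0,"twist": 0.07},{"tx": 0,"ty": 0,"tz": 0,"twist": 0.07},{"tx": 0,"ty": 0,"tz": 0,"twist": 0.06},{"tx": 0,"ty": 0,"tz": 0,"twist": 0.037},{"tx": 0,"ty": 0,"tz": 0,"twist": 0},{"tx": 0,"ty": 0,"tz": 0,"twist": 0},{"tx": 0,"ty": 0,"tz": 0,"twist": 0}]'

```text
clock: 21.05
position: [0.5843, 0.049, 0.1675]
ee_rot: [-0.274, -3.129, 0.0]
force: [0.1, 0.0, -2.2]
width: 0.917
gripper_force: 12.0
```

```bash
python3 - <<'E'
from fit import *
goal(.5851,.0495,.092,79.9,1);s=arm.observe();print(s["force"],s["width"])
c=arm.calibration("scene");im=save("scene","s8");
for q in("stand","ledge","dial","clock"):
    for r in arm.place_of("scene",q)[:5]:
        if r["conf"]>.3: print(q,round(r["conf"],2),(np.array(r["point"])*[560,420]).round(1))
X=np.array([.9845,-.1754,0]);p=np.array(s["position"]);b=p+[0,0,-.039]
print("pred dial",proj("scene",[b+X*.011+[0,0,.06],b]))
h=cv2.cvtColor(im,cv2.COLOR_RGB2HSV)
# backrest colour visible?
r=arm.regions_of("scene","backrest")
for q in r[:2]:
    ct=np.argwhere(q["region"]); print(q["conf"],ct.min(0)[::-1],ct.max(0)[::-1])
E
```

```text
at [0.5843 0.049  0.1675] psi 80.0 tz [-0.001 -0.    -1.   ] total tx,ty,tz [-0.0008  0.0007  0.0755] twist 0.0011 per row/1 [-0.0008  0.0007  0.0755] 0.0011 t 21.05
[ 0.09674073  0.039156   -2.18439547] 0.9167031418457979
stand 0.62 [285.2 241.1]
stand 0.49 [282.6 227.1]
ledge 0.64 [279.8 229.9]
ledge 0.46 [190.5 189. ]
dial 0.97 [376.1 186.2]
dial 0.93 [422.8 223.3]
dial 0.85 [281.1 192.5]
dial 0.76 [369.2 246.2]
clock 0.78 [281.7 210. ]
clock 0.7 [373.9 266.7]
clock 0.7 [422.  246.5]
clock 0.67 [369.6 207.2]
pred dial [[279.44701959 187.16509356]
 [282.14163878 205.70465163]]
0.82 [272 207] [305 231]
```

```bash
python3 - <<'E'
from fit import *
s=arm.observe();im=cv2.imread("pics/s8.png")[:,:,::-1].copy()
X=np.array([.9845,-.1754,0]);Y=np.array([.1754,.9845,0]);b=np.array(s["position"])+[0,0,-.039]
for z in(0,.11):
    for y in(-.042,.042): print(z,y,proj("scene",[b+X*.011+Y*y+[0,0,z]])[0].round(1))
h=cv2.cvtColor(im,cv2.COLOR_RGB2HSV);m=(h[...,0]>5)&(h[...,0]<22)&(h[...,1]>90)
n,l,st,ce=cv2.connectedComponentsWithStats(m.astype(np.uint8))
for i in range(1,n):
    if st[i,4]>60: print(st[i],ce[i].round(1))
sub=m[150:235,255:312]
for r in range(0,85,2): print(150+r,''.join('#' if v else '.' for v in sub[r]))
E
```

```text
0 -0.042 [264.3 202.9]
0 0.042 [295.7 213.5]
0.11 -0.042 [262.6 163.4]
0.11 0.042 [296.1 173.4]
[524   0  36   7 220] [542.8   2.6]
[   0   38   48  105 2105] [ 14.5 102. ]
[247 143  33  10  71] [261.9 146.9]
[ 40 151  20  10  78] [ 50.9 155.7]
[173 158  26  38 415] [188.4 177.8]
[263 160  36  53 905] [281.2 185.3]
[ 524  177   36   55 1200] [545.1 199.2]
[539 347  21  20 109] [545.7 356.6]
150 .###............######...................................
152 ##.....................##................................
154 ##.......................................................
156 .........................................................
158 .........................................................
160 ............##...........................................
162 ..........###########....................................
164 ........####################......................#......
166 ........############################.............##......
168 ........#############################............##......
170 .........################################................
172 ........############
[... 1259 characters left out ...]
##................
214 .........................................................
216 .........................................................
218 .........................................................
220 .........................................................
222 .........................................................
224 .........................................................
226 .........................................................
228 .........................................................
230 .........................................................
232 .........................................................
234 .........................................................
```

The clock's silhouette matches the prediction to within a pixel. Lower onto the ledge.

>>> move_arm --motion '[{"tx": -0.0008,"ty": 0.0006,"tz": 0.01,"twist": 0.001},{"tx": 0,"ty": 0,"tz": 0.02,"twist": 0},{"tx": 0,"ty": 0,"tz": 0.02,"twist": 0},{"tx": 0,"ty": 0,"tz": 0.015,"twist": 0},{"tx": 0,"ty": 0,"tz": 0.007,"twist": 0},{"tx": 0,"ty": 0,"tz": 0,"twist": 0},{"tx": 0,"ty": 0,"tz": 0,"twist": 0}]'

```text
clock: 22.05
position: [0.5858, 0.0494, 0.0963]
ee_rot: [0.279, 3.129, 0.0]
force: [1.0, 0.7, -2.4]
width: 0.913
gripper_force: 12.0
```

>>> move_arm --motion '[{"tx": 0,"ty": 0,"tz": 0.003,"twist": 0},{"tx": 0,"ty": 0,"tz": 0.002,"twist": 0},{"tx": 0,"ty": 0,"tz": 0,"twist": 0},{"tx": 0,"ty": 0,"tz": 0,"twist": 0}]'

```text
clock: 22.45
position: [0.5856, 0.0494, 0.0911]
ee_rot: [0.279, 3.129, 0.0]
force: [0.6, 0.2, -2.1]
width: 0.914
gripper_force: 12.0
```

>>> move_arm --motion '[{"tx": 0,"ty": 0,"tz": 0.001,"twist": 0},{"tx": 0,"ty": 0,"tz": 0.001,"twist": 0},{"tx": 0,"ty": 0,"tz": 0,"twist": 0},{"tx": 0,"ty": 0,"tz": 0,"twist": 0}]'

```text
clock: 22.85
position: [0.5856, 0.0493, 0.0891]
ee_rot: [0.279, 3.129, 0.0]
force: [-0.2, -0.5, -0.4]
width: 0.912
gripper_force: 12.0
```

>>> move_arm --motion '[{"tx": 0.0015,"ty": 0,"tz": 0,"twist": 0},{"tx": 0.0015,"ty": 0,"tz": 0,"twist": 0},{"tx": 0.002,"ty": 0,"tz": 0,"twist": 0},{"tx": 0.002,"ty": 0,"tz": 0,"twist": 0},{"tx": 0,"ty": 0,"tz": 0,"twist": 0},{"tx": 0,"ty": 0,"tz": 0,"twist": 0}]' --squeeze 6

```text
clock: 23.45
position: [0.5784, 0.0507, 0.0891]
ee_rot: [-0.279, -3.129, -0.0]
force: [-0.7, 0.1, 0.3]
width: 0.912
gripper_force: 6.0
```

>>> move_arm --motion '[{"tx": 0.003,"ty": 0,"tz": -0.0003,"twist": 0},{"tx": 0.003,"ty": 0,"tz": -0.0001,"twist": 0},{"tx": 0.003,"ty": 0,"tz": 0,"twist": 0},{"tx": 0.003,"ty": 0,"tz": 0,"twist": 0},{"tx": 0,"ty": 0,"tz": 0,"twist": 0}]'

```text
clock: 23.95
position: [0.5663, 0.0529, 0.0895]
ee_rot: [-0.279, -3.129, -0.0]
force: [-0.6, -0.1, 2.7]
width: 0.914
gripper_force: 6.0
```

```bash
cat > sil.py <<'E'
from fit import *
s=arm.observe();im=arm.get_image("scene");print(s["position"].round(4),s["force"].round(1),s["clock"])
X=np.array([.9845,-.1754,0]);Y=np.array([.1754,.9845,0]);Z=np.array([0,0,1.]);O=np.array([.5625,.0535,0])
import sys
h=cv2.cvtColor(im,cv2.COLOR_RGB2HSV);m=((h[...,0]>5)&(h[...,0]<22)&(h[...,1]>90)).astype(np.uint8)
n,l,st,ce=cv2.connectedComponentsWithStats(m);k=min([i for i in range(1,n) if st[i,4]>150],key=lambda i:np.hypot(*(ce[i]-[285,190])))
sil=(l==k).astype(np.uint8)
ct=np.argwhere(sil);print("bbox",ct.min(0)[::-1],ct.max(0)[::-1],ce[k].round(1))
full=cv2.morphologyEx(sil,cv2.MORPH_CLOSE,np.ones((15,15)))
best=[]
def box(xr,t,y=0,w=0):
    cw,sw=np.cos(w),np.sin(w);x2=X*cw+Y*sw;y2=Y*cw-X*sw
    ux=x2*np.cos(t)+Z*np.sin(t);uz=-x2*np.sin(t)+Z*np.cos(t);B=O+X*xr/1e3+Y*y/1e3+Z*.05
    return [B+ux*a+y2*b+uz*c for a in(0,.022) for b in(-.042,.042) for c in(0,.11)]
cal=arm.calibration("scene");full=cv2.morphologyEx(sil,cv2.MORPH_CLOSE,np.ones((21,21)))
for xr in np.arange(4,26,2):
  for td in np.arange(0,40,3):
    for y in(-4,-2,0,2,4):
      for w in (-4,-2,0,2,4):
        q=proj("scene",box(xr,np.radians(td),y,np.radians(w)),cal)
        M=np.zeros((420,560),np.uint8);cv2.fillConvexPoly(M,cv2.convexHull((q*16-8).round().astype(np.int32)),1,shift=4)
        M&=1-lip if 'lip' in globals() else 1
        best.append(((M&full).sum()/(M|full).sum(),xr,td,y,w))
best.sort(reverse=True)
for b in best[:6]: print(np.round(b,3).tolist())
E
python3 sil.py
```

```text
[0.5663 0.0529 0.0895] [-0.6 -0.1  2.7] 23.95
bbox [268 185] [301 235] [284.9 210.1]
[0.895, 4.0, 3.0, 2.0, -4.0]
[0.888, 4.0, 3.0, 0.0, -4.0]
[0.88, 4.0, 3.0, 0.0, -2.0]
[0.874, 4.0, 3.0, -2.0, -4.0]
[0.873, 4.0, 3.0, 0.0, 0.0]
[0.872, 4.0, 3.0, -2.0, -2.0]
```

>>> move_arm --motion '[{"tx": 0.002,"ty": 0,"tz": 0,"twist": 0},{"tx": 0.002,"ty": 0,"tz": 0,"twist": 0},{"tx": 0.002,"ty": 0,"tz": 0.0002,"twist": 0},{"tx": 0.002,"ty": 0,"tz": 0.0003,"twist": 0},{"tx": 0,"ty": 0,"tz": 0,"twist": 0}]'

```text
clock: 24.5
position: [0.5586, 0.0543, 0.0888]
ee_rot: [-0.279, -3.129, -0.0]
force: [-0.2, -0.3, 1.0]
width: 0.915
gripper_force: 6.0
```

>>> move_arm --motion '[{"tx": 0.002,"ty": 0,"tz": 0.0004,"twist": 0},{"tx": 0.002,"ty": 0,"tz": 0.0005,"twist": 0},{"tx": 0.002,"ty": 0,"tz": 0.0005,"twist": 0},{"tx": 0,"ty": 0,"tz": 0,"twist": 0}]'

```text
clock: 24.9
position: [0.5525, 0.0553, 0.0874]
ee_rot: [-0.279, -3.129, -0.0]
force: [-0.8, 0.1, 1.9]
width: 0.912
gripper_force: 6.0
```

```bash
sed -i 's/arange(4,26,2)/arange(2,24,2)/' sil.py; python3 sil.py
```

```text
[0.5525 0.0553 0.0874] [-0.8  0.1  1.9] 24.9
bbox [267 183] [302 235] [286.4 209.1]
[0.897, 2.0, 9.0, 0.0, -4.0]
[0.895, 2.0, 9.0, -2.0, -2.0]
[0.894, 2.0, 9.0, -2.0, -4.0]
[0.894, 2.0, 9.0, 0.0, -2.0]
[0.891, 4.0, 9.0, 0.0, -4.0]
[0.891, 2.0, 9.0, 2.0, -2.0]
```

>>> move_arm --motion '[{"tx": 0.0015,"ty": 0,"tz": 0.0003,"twist": 0},{"tx": 0.0015,"ty": 0,"tz": 0.0003,"twist": 0},{"tx": 0,"ty": 0,"tz": 0,"twist": 0},{"tx": 0,"ty": 0,"tz": 0,"twist": 0}]'

```text
clock: 25.35
position: [0.5497, 0.0558, 0.0867]
ee_rot: [-0.279, -3.129, 0.0]
force: [0.5, 0.3, -0.2]
width: 0.914
gripper_force: 6.0
```

```bash
python3 - <<'E'
from h import *
import re
exec(open("sil.py").read().split("cal=arm")[0])
for xr,td in((9,22),(4,8),(9,12),(12,26),(16,30)):
    q=proj("scene",box(xr,np.radians(td)));print(xr,td,"front bottom -y,+y",q[4].round(1),q[6].round(1),"front top",q[5].round(1),q[7].round(1),"back top",q[1].round(1),q[3].round(1))
print("lip top",proj("scene",[O+X*.046+Y*y+Z*.057 for y in(-.05,.05)]).round(1).tolist())
for r in range(178,240,2): print(r,''.join('#' if v else '.' for v in sil[r,260:312]))
E
```

```text
[0.5497 0.0558 0.0867] [ 0.5  0.3 -0.2] 25.35
bbox [267 182] [303 235] [286.7 209.1]
9 22 front bottom -y,+y [266.4 225. ] [296.5 235.8] front top [273.9 182.6] [305.2 192.4] back top [278.2 181.2] [309.1 190.8]
4 8 front bottom -y,+y [267.2 225.8] [297.2 236.5] front top [269.1 186.7] [300.8 196.8] back top [273.8 183.1] [305.1 192.9]
9 12 front bottom -y,+y [266.2 226.4] [296.3 237.2] front top [269.8 186. ] [301.4 196.1] back top [274.4 183. ] [305.6 192.8]
12 26 front bottom -y,+y [265.9 225.1] [296.1 235.9] front top [274.9 182.2] [306.1 191.9] back top [279.  181.4] [309.8 191. ]
16 30 front bottom -y,+y [265.2 225.4] [295.4 236.3] front top [275.7 182.2] [306.8 191.9] back top [279.6 182.1] [310.3 191.6]
lip top [[260.1, 228.2], [296.2, 241.4]]
178 ....................................................
180 ....................................................
182 .................#..................................
184 .............############...........................
186 .............##################.....................
188 ............###########################..........
[... 728 characters left out ...]
..#####.........
216 .........#######.....................######.........
218 ........##########.................#######..........
220 ........############.............#########..........
222 ........##################################..........
224 .......##################################...........
226 ...........##############################...........
228 .................########################...........
230 ......................##################............
232 ............................############............
234 .................................######.............
236 ....................................................
238 ....................................................
```

The silhouette now leans about 18–20°, close to flush. A little further, until it rests.

>>> move_arm --motion '[{"tx": 0.001,"ty": 0,"tz": 0.0004,"twist": 0},{"tx": 0.001,"ty": 0,"tz": 0.0004,"twist": 0},{"tx": 0.001,"ty": 0,"tz": 0.0004,"twist": 0},{"tx": 0,"ty": 0,"tz": 0,"twist": 0}]'

```text
clock: 25.8
position: [0.5469, 0.0563, 0.0857]
ee_rot: [-0.279, -3.129, -0.0]
force: [0.7, 2.0, 1.5]
width: 0.915
gripper_force: 6.0
```

>>> move_arm --motion '[{"tx": 0.001,"ty": 0,"tz": 0.0004,"twist": 0},{"tx": 0.001,"ty": 0,"tz": 0.0004,"twist": 0},{"tx": 0,"ty": 0,"tz": 0,"twist": 0},{"tx": 0,"ty": 0,"tz": 0,"twist": 0}]'

```text
clock: 26.2
position: [0.5457, 0.0565, 0.0851]
ee_rot: [0.279, 3.128, 0.0]
force: [2.3, -1.0, 2.7]
width: 0.917
gripper_force: 6.0
```

Resting against the backrest now (reaction +x 2.3 N). Release.

>>> move_arm --motion '[{"tx": 0,"ty": 0,"tz": 0,"twist": 0},{"tx": 0,"ty": 0,"tz": 0,"twist": 0},{"tx": 0,"ty": 0,"tz": 0,"twist": 0},{"tx": 0,"ty": 0,"tz": 0,"twist": 0},{"tx": 0,"ty": 0,"tz": 0,"twist": 0}]' --gripper -1

```text
clock: 26.7
position: [0.5449, 0.0567, 0.0847]
ee_rot: [-0.279, -3.129, 0.0]
force: [-0.7, 0.1, -0.4]
width: 0.999
gripper_force: 0.0
```

>>> move_arm --motion '[{"tx": 0,"ty": 0,"tz": -0.01,"twist": 0},{"tx": 0,"ty": 0,"tz": -0.02,"twist": 0},{"tx": 0,"ty": 0,"tz": -0.03,"twist": 0},{"tx": 0,"ty": 0,"tz": -0.04,"twist": 0},{"tx": 0,"ty": 0,"tz": -0.05,"twist": 0},{"tx": 0.03,"ty": 0.03,"tz": -0.03,"twist": 0},{"tx": 0.04,"ty": 0.03,"tz": 0,"twist": 0},{"tx": 0,"ty": 0,"tz": 0,"twist": 0},{"tx": 0,"ty": 0,"tz": 0,"twist": 0},{"tx": 0,"ty": 0,"tz": 0,"twist": 0}]'

```text
clock: 27.7
position: [0.4882, 0.1258, 0.264]
ee_rot: [0.281, 3.129, -0.001]
force: [-0.2, -0.2, -0.0]
width: 0.998
gripper_force: 0.0
```

```bash
sed -i 's/arange(0,40,3)/arange(10,34,2)/' sil.py; python3 sil.py; python3 - <<'E'
from fit import *
arm.get_image("scene");t=save("top","t9");c=arm.calibration("top");rect("top",clockmask(t),.15,c,(267,180))
for q in("round_clock","jar","tool_pot"):
    for r in arm.place_of("scene",q)[:1]: print(q,(np.array(r["point"])*[560,420]).round(1))
E
```

```text
[0.4882 0.1258 0.264 ] [-0.2 -0.2 -0. ] 27.7
bbox [267 182] [307 234] [288.  208.1]
[0.934, 2.0, 14.0, 0.0, -4.0]
[0.93, 4.0, 14.0, 2.0, -2.0]
[0.928, 4.0, 14.0, 2.0, -4.0]
[0.927, 4.0, 14.0, 0.0, -4.0]
[0.927, 4.0, 16.0, 0.0, -2.0]
[0.927, 2.0, 14.0, 0.0, 0.0]
top c 542.5 56.1 size 81.5 21.6 long-axis deg 82.32 area 373
round_clock [189.  188.1]
jar [176.9 255. ]
tool_pot [342.8 292.5]
```

```bash
python3 - <<'E'
from fit import *
c=arm.calibration("wrist");im=save("wrist","w9");x=proj("wrist",[[.5415,.0567,.156]],c)[0];print(x)
rect("wrist",clockmask(im),.156,c,x)
t=arm.get_image("top");ct=arm.calibration("top");rect("top",clockmask(t),.156,ct,(267,180))
h=cv2.cvtColor(im,cv2.COLOR_RGB2HSV);m=clockmask(im)
u,v=x.astype(int)
for r in range(v-24,v+26,2): print(r,''.join('#' if q else '.' for q in m[r,u-60:u+60:2]))
E
```

```text
[221.68578913 261.43445233]
wrist c 543.6 63.6 size 69.8 23.3 long-axis deg 79.9 area 1252
top c 542.2 56.1 size 81.1 22.7 long-axis deg 81.53 area 390
237 ............................................................
239 ............................................................
241 ............................................................
243 ............................................................
245 ............................................................
247 ............................................................
249 ............................................................
251 ............................................................
253 ..................################################..........
255 ..................################################..........
257 ..................################################..........
259 ..................################################..........
261 ..................################################..........
263 ..................################################..........
265 ..................################################..........
267 ..................################################..........
269 ..................################################..........
271 .......................##########################...........
273 ............................................................
275 ............................................................
277 ............................................................
279 ............................................................
281 ............................................................
283 ............................................................
285 ............................................................
```

The top edge measures 79.9° against the stand's 79.9°, and its centre is within about 1–2 mm of the flush pose. Hand in.

```bash
python3 -c "
from cell import arm
print(arm.sign_off())"
```

```text
the job is handed in; nothing more can be done
None
```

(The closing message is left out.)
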